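Clip the job tag to the splint's strap stud

ROBOT

A 6-joint arm with a two-finger parallel gripper is mounted at the origin on the work surface. World frame = base frame: x ahead of the robot, y to its left, z up, the work surface at z = 0. Lengths are in m, angles in rad, forces in N, time in s.
With the tool pointing down it reaches from about 0.425 to 0.95 m from the base axis. Payload 3.5 kg.
Tool frame: the origin (TCP) lies between the finger pads; the fingertips stand 22 mm ahead of it and the grasp point (between the pads) lies 3 mm ahead of it (ctrl.nose_length is the z of the fingertips in the tool frame, in m); z points along the fingers, y is the line along which they close (so a half turn about z gives the same grasp; the last joint's range is limited). The gripper opens to 85 mm and grips with 20 to 120 N. Pads are 22 mm wide; open, the fingers measure 114 mm over their backs; the gripper's body (76 mm by 85 mm) begins 54 mm behind the grasp point. The pads swing forward as they close: fully open they stand 13 mm farther back than shut.
Start: joints at [1.082, 0.286, 1.577, -0, 1.279, -0.15], TCP at [0.224, 0.637, 0.253] pointing down, gripper open.
Joint ranges: [-2.77, 2.77], [-0.9, 2.22], [0.21, 2.48], [-1.53, 4.67], [0.24, 2.81], [-2.84, 2.84]. Speed limits (rad/s): [2.79, 2.79, 3.14, 3.14, 3.14, 3.14].

INTERFACE

Orientations are given as a unit quaternion [x, y, z, w].
In Python, from plant import ctrl gives the robot as it stands. The module is installed in compiled form; this text tells all that it offers.
- The arm moves only by the tool send_rows, never from a script. Its argument "rows" is text: rows parted by semicolons, each of 7 numbers parted by spaces: the turn, a rotation vector about the tool's x, y, z in degrees, then the shift along the tool's x, y, z in mm, then the opening, from -1 (shut) to 1 (fully open). A call has 1 to 8 rows; each row is the pose to reach, as a shift and turn from the pose commanded when the call began, along the tool's axes at that moment; what a row does not reach only later rows make up. A row lasts 1/8 s, in which the tool goes at most 62.5 mm and 10.7 degrees, less where a joint would pass 70% of its speed; a pose out of reach is approached as far as the arm can. A call with a gripper value outside its range is refused whole. The fingers move at their own pace and stop on an object; "grip_force" is the grip in N (left out, the last holds). Time passes only in rows, so rows that repeat a pose let the fingers close. It gives the time, the measured TCP pose, the force, the opening and the grip force at its end, in the units of the state.
- ctrl.get_state(): the state, without advancing time (a new reading comes with each control period).
- ctrl.read_camera(name): name is "side" or "top"; returns a dict with "color" (400x640x3 uint8, red, green, blue), "fx", "fy", "cx", "cy" (pixels), "D" ([k1, k2, p1, p2, k3] as OpenCV has them; the pictures are not rectified), "extrinsics" (4x4, takes a point from world to camera coordinates). Camera axes: x right, y down, z forward; pixel columns grow to the right and rows downward; lengths in m; the calibration is good to about 2 mm. A picture is of the moment at which its call begins. There is no depth.
- ctrl.sign_off(): hands the job in; it is judged then, once.
Trained networks look in a picture, given as the dict that the camera call returned (one of the last four; its "shot" number tells which), for a name from the list of things; names that differ only in an ending like _2 or _b are one class to them, and where a whole thing is asked for, a point or a joint stands for the part that bears it (a point fixed in the world has none). Each returns a list of dicts, best first, with "p" (0 to 1); they miss things now and then, are a little off and sometimes report something else, mostly with a low value. They report only what shows in the picture. A call takes as long as a camera call. They do not tell look-alikes from the thing itself.
- ctrl.look_for(picture, target): "position" ([x, y, z] in m, in the coordinates of the camera as it stood for that picture, good to about 4 mm: the middle of the surface that is visible of it).
The state is a dict: "time": time; "qpos": joint angles; "dq": joint speeds; "joint_efforts": joint torques, N m; "eef_pos": TCP position; "tcp_rot": TCP orientation; "contact_force": force on the tool from outside, world axes, zero at the start; "wrist_torque": the same for the moment, N m; "opening": opening from 0.0 (shut) to 1.0 (fully open); "finger_force": force on a finger pad.
Only numpy, scipy, OpenCV 4.12 (cv2) and the standard library are available. Lean on these libraries where they do the work, as an engineer would, in place of code of your own. Each camera call takes 0.05 s, during which the arm holds its last target. There are 200 camera calls.

TASK

Clip the orange job tag onto the brass strap stud of the white splint: pinch its plunger in fully so that the hook comes out, keep the tag pointing straight at the splint, bring the hook past the stud and slide it sideways until its shank rests lightly against the stud, then let go so that the spring draws the hook shut around the stud. The stud's place in its slot differs from splint to splint, so feel for it and never push hard on it or on the splint. Leave the orange tag clipped on and lying flat and straight on the bench, and leave the blue tag and the other things where they are.

Things in the scene. Friction and masses are not known exactly. Their poses are not given: they have to be found in the camera images.
- tag: Orange job tag with a sprung hook, loose, about 110 g, lying flat. Origin: underside, middle of its 66 x 34 x 5 mm orange base plate; own x points forward to the hook, y left, z up. A grey barrel 18 mm wide, 6 to 14 mm high, runs from x = -12 mm forward through the finger plate to a flat nose at x = +62 mm: fingertips ahead of the finger plate must stay over 15 mm high.
- tag_plates (a point): Middle between the orange tag's two upright pinch plates at rest (tag x = -6 mm, 29 mm high). Each is 28 mm wide, 8 to 50 mm high. In front the fixed orange finger plate (front face at tag x = +18 mm); behind it the bare aluminium plunger plate (rear face at -30 mm, at -16 mm when home). Pinching them together along x, 48 mm to 34 mm outside, pushes the hook out.
- tag_plunger (a joint): Plunger and hook travel of the orange tag, m: 0 at rest, hook in; 0.014 pressed home, hook out. The spring pushes back with 1.8 N at 0 and 3.9 N at 0.014, damped. With the stud caught it stays at about 0.006.
- tag_nose (a point): Middle of the orange tag's nose face, 62 mm ahead of the tag's origin, 10 mm above its underside, axes as the tag's.
- tag_hook (a point): Outer bend of the orange tag's hook, 4 mm brass wire, 10 mm high. The shank lies along x at tag y = -6 mm and comes out of the nose; from this bend the barb turns to +y, its tip at tag y = +7 mm. The barb's inner face is 2 mm ahead of the nose at rest, 16 mm when home (outer face 20 mm). Moves with the plunger.
- splint: White forearm splint with its strap foot, fixed. Origin: on the bench under the middle of the stud's slot; x points away from the robot, to the trough, y left, z up. The foot is a flat aluminium plate 3 mm thick, 50 mm wide, from x = -3 mm to the trough. A tag is clipped on from the robot's side, its x along the splint's x, with the stud between nose and barb; the bench in front is free.
- slot (a point): Middle of the stud's slot, 10 mm above the bench, axes as the splint's. The stud, a rigid upright brass pin 8 mm in diameter, its top 31 mm above the bench, stands in the slot at splint x = 0, anywhere from y = -10 to +10 mm, held fast; where is not measured and differs each time.
- trough (a point): Lowest point inside the splint's trough, 85 mm beyond the slot. The trough is 170 mm long along the splint's y, 90 mm wide, open upwards, its rims about 42 mm high; the near rim is 40 mm beyond the slot.
- blue_tag: Blue job tag, same shape and size as the orange one, not to be used. Loose; origin and axes as the orange tag's.
- jar: Closed glass jar, 72 mm in diameter, 100 mm tall, loose; origin under its middle.
- screwdriver: Screwdriver lying loose on the bench; origin at its underside.
- hammer: Hammer lying loose on the bench; origin at its underside.
- tape: Yellow plastic ring (roll core), 90 mm across, 25 mm high, loose; origin under its middle.
- rivet_tray: Green divided rivet tray, 120 x 90 x 30 mm, loose; origin under its middle.
Mind the look-alikes: they are no part of the job. Of the things that look like the splint, the largest one is meant. Leave any purple look-alike of the tag alone.

How it is judged:
On the way, in this order (a step that is already met when the one before it is completed fails the run):
1. the orange tag's plunger is pressed in fully, hook out (value of joint tag_plunger above 0.012 m), for 0.2 s.
2. with the plunger still pressed in, the hook's shank rests against the stud, the stud between nose and barb, the tag pointing straight at the splint (within 0.12 rad) (value of joint tag_plunger above 0.011 m and contact force between tag and splint above 0.4 N and x of slot in the frame of tag between 0.0645 and 0.0755 m and y of tag_nose in the frame of slot between -0.015 and 0.015 m and angle between the x axis of tag and the x axis of splint, either way round below 0.12 rad), for 0.1 s.
At the end, for the whole second after the job is handed in: The orange tag is clipped on: the stud between nose and barb holds its plunger part way (4 to 8.5 mm) and is gripped with over 1 N, nose within 10 mm of the slot line; the tag lies on the bench (within 4 mm, 0.08 rad), straight to the splint (0.15 rad), at rest, let go (value of joint tag_plunger between 0.004 and 0.0085 m and contact force between tag and splint above 1 N and x of tag_nose in the frame of slot between -0.01 and 0.002 m and y of tag_nose in the frame of slot between -0.018 and 0.014 m and angle between the x axis of tag and the x axis of splint, either way round below 0.15 rad and height (world z) of tag below 0.004 m and angle between tag's own z axis and vertical below 0.08 rad and linear speed of tag below 0.02 m/s); the robot touches nothing.
It fails at once if with the hook out, the splint or its stud is pushed with more than 8 N (value of joint tag_plunger above 0.011 m and contact force between splint and anything else above 8 N).
It fails at once if the splint or its stud is pushed or squeezed with more than 14 N (contact force between splint and anything else above 14 N).
It fails at once if the blue tag is moved by more than 10 mm (distance of blue_tag from where it was at the start of the episode above 0.01 m).
It fails at once if another loose thing on the bench is moved by more than 20 mm (distance of any of jar, screwdriver, hammer, tape, rivet_tray from where it was at the start of the episode above 0.02 m).
It also fails if it takes over 48 s, if anything falls off the work surface, if the arm or the gripper's body presses on something with over 40 N, if the wrist force passes 120 N, or if a joint passes its speed limit or range.

## Working session

There is one attempt and no reset: what is moved stays moved. The work goes in short steps, Python scripts to look and compute and a tool call to move; the robot and the scene stay as the last step left them, time stands still between calls to the robot, and variables do not carry over. Pictures are saved under pics/ and viewed, at most 10 in all, crops included, and the job is handed in when it is done.

Besides the shell and the picture viewer there is one more tool, called after "Emit:" as name(argument=value, ...) on one line, values as JSON. send_rows: Moves the arm, as the interface text tells. Its arguments: {"type":"object","properties":{"rows":{"type":"string"},"grip_force":{"type":"number"}},"required":["rows"]}

```bash
mkdir -p pics; cat > h.py <<'E'
import numpy as np, cv2
from plant import ctrl
def shot(n,f=None):
    p=ctrl.read_camera(n)
    if f: cv2.imwrite('pics/'+f,p['color'][:,:,::-1])
    return p
def K(p): return np.array([[p['fx'],0,p['cx']],[0,p['fy'],p['cy']],[0,0,1.]])
def pix2w(p,uv,z):
    q=cv2.undistortPoints(np.array(uv,float).reshape(-1,1,2),K(p),np.array(p['D'],float)).reshape(-1,2)
    E=np.array(p['extrinsics']);R=E[:3,:3];c=-R.T@E[:3,3]
    d=np.c_[q,np.ones(len(q))]@R
    return c+d*((z-c[2])/d[:,2])[:,None]
def w2pix(p,X):
    E=np.array(p['extrinsics'])
    return cv2.projectPoints(np.array(X,float).reshape(-1,3),cv2.Rodrigues(E[:3,:3])[0],E[:3,3],K(p),np.array(p['D'],float))[0].reshape(-1,2)
def c2w(p,x):
    E=np.array(p['extrinsics']);return E[:3,:3].T@(np.array(x)-E[:3,3])
E
python3 - <<'E'
from h import *
for n in('top','side'):
    p=shot(n,n+'0.png')
    E=np.array(p['extrinsics']);print(n,-E[:3,:3].T@E[:3,3],p['fx'])
    for t in('tag','tag_plates','tag_nose','tag_hook','splint','slot','trough','blue_tag'):
        for r in ctrl.look_for(p,t)[:4]: print(t,round(r['p'],2),c2w(p,r['position']).round(3))
s=ctrl.get_state();print(s)
E
```

```text
top [ 0.40436316 -0.01389412  1.29027401] 406.8574061533627
tag 0.72 [ 0.467 -0.205  0.018]
tag 0.64 [ 0.349 -0.041  0.015]
tag 0.53 [ 0.328 -0.201  0.017]
tag_plates 0.57 [ 0.354 -0.043  0.011]
tag_plates 0.54 [ 0.328 -0.2    0.012]
tag_nose 0.76 [ 0.33  -0.197  0.014]
tag_nose 0.73 [ 0.473 -0.2    0.012]
tag_nose 0.67 [0.656 0.462 0.003]
splint 0.85 [0.707 0.191 0.007]
splint 0.69 [0.674 0.001 0.01 ]
splint 0.69 [0.383 0.125 0.002]
slot 0.81 [0.387 0.126 0.002]
slot 0.74 [0.702 0.183 0.001]
slot 0.67 [ 0.677 -0.003  0.009]
trough 0.87 [0.382 0.123 0.001]
trough 0.56 [ 0.676 -0.004  0.006]
trough 0.55 [0.708 0.193 0.004]
blue_tag 0.79 [0.521 0.21  0.015]
side [ 0.39404554 -0.85825912  0.84731852] 422.40658582157266
tag 0.94 [ 0.326 -0.209  0.016]
tag 0.89 [ 0.349 -0.045  0.011]
tag 0.74 [ 0.474 -0.209  0.012]
tag_plates 0.87 [ 0.469 -0.21   0.009]
tag_plates 0.58 [ 0.322 -0.208  0.009]
tag_nose 0.85 [ 0.346 -0.053  0.011]
tag_nose 0.77 [ 0.471 -0.21   0.008]
tag_nose 0.66 [ 0.668 -0.01   0.006]
tag_nose 0.61 [ 0.324 -0.202  0.012]
tag_hook 0.59 [ 0.437 -0.202  0.02 ]
tag_hook 0.51 [
[... 423 characters left out ...]
: 0.9, 'qpos': array([ 1.08197817e+00,  2.86278986e-01,  1.57668940e+00, -2.85571841e-06,
        1.27862243e+00, -1.50013740e-01]), 'dq': array([ 0.00067656,  0.00042933, -0.00236666,  0.00048732, -0.00150222,
       -0.00065601]), 'joint_efforts': array([ 2.18673349e-04, -4.05957878e+01, -2.92945933e+01, -1.42887493e-04,
        5.72169938e-04,  7.44939939e-06]), 'eef_pos': array([0.22431716, 0.6366213 , 0.25334464]), 'tcp_rot': array([1.68592741e-01, 9.85685796e-01, 4.42844244e-07, 1.58666023e-06]), 'contact_force': array([-6.08191613e-04, -2.55759166e-01,  6.59533530e-01]), 'wrist_torque': array([-0.02916666, -0.04841842,  0.00689534]), 'finger_force': 0.0, 'opening': 1.0022291649690132}
```

View pics/top0.png

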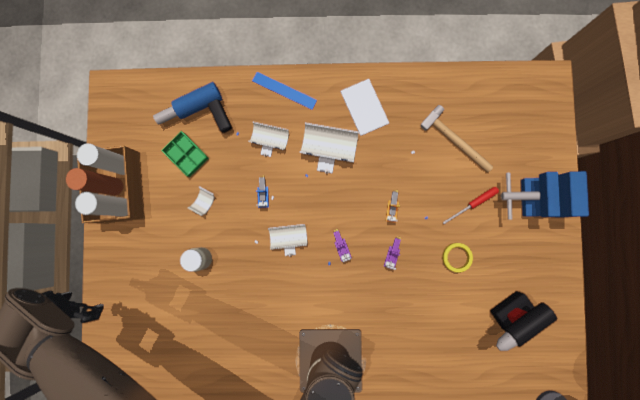

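View pics/side0.png

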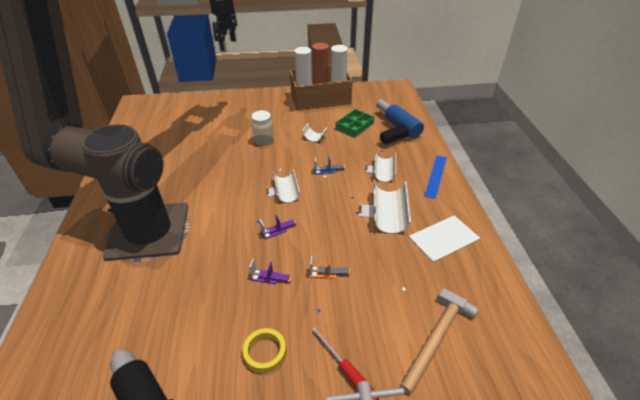

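Top: orange tag about (392,207), nose upwards; the largest splint is at (329,145) with its foot at (326,166). Next I zoom in on both.

```bash
python3 - <<'E'
from h import *
t=cv2.imread('pics/top0.png');s=cv2.imread('pics/side0.png')
def c(im,x,y,w,h,k): return cv2.resize(im[y:y+h,x:x+w],None,fx=k,fy=k,interpolation=cv2.INTER_CUBIC)
a=np.vstack([np.hstack([c(t,372,182,40,45,6.5)[:290,:260],c(t,292,115,75,65,6)[:290,:450]]),
 np.hstack([c(s,300,250,60,40,7)[:280,:420],c(s,345,175,72,65,4.3)[:280,:290]])])
cv2.imwrite('pics/crop1.png',a);print(a.shape)
E
```

```text
(570, 710, 3)
```

View pics/crop1.png

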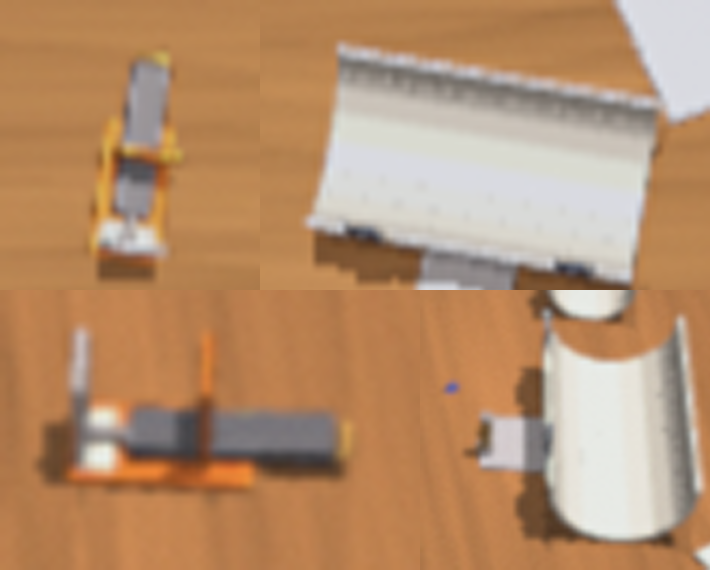

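```bash
cat > fit.py <<'E'
from h import *
from scipy.optimize import least_squares
def fit(obs,x0):
    # obs: list of (pic, uv, local xyz)
    def T(v,L): c,s=np.cos(v[2]),np.sin(v[2]);L=np.array(L);return np.array([v[0]+c*L[0]-s*L[1],v[1]+s*L[0]+c*L[1],L[2]])
    f=lambda v:np.concatenate([w2pix(p,T(v,L))[0]-np.array(uv) for p,uv,L in obs])
    r=least_squares(f,x0,loss='soft_l1');print(r.x.round(4),'deg',np.degrees(r.x[2]).round(2));print(f(r.x).reshape(-1,2).round(1).tolist());return r.x
E
python3 - <<'E'
from fit import *
t=shot('top');s=shot('side')
C=lambda x,y,ox,oy,k,dx=0,dy=0:((x-dx+.5)/k-.5+ox,(y-dy+.5)/k-.5+oy)
a=lambda x,y:C(x,y,372,182,6.5); b=lambda x,y:C(x,y,300,250,7,0,290)
m=.001
fit([(t,a(132,60),(.062,.009,.014)),(t,a(168,65),(.062,-.009,.014)),
 (s,b(252,487),(.033,-.017,0)),(s,b(68,480),(-.033,-.017,0)),(s,b(335,465),(.062,-.009,.006)),(s,b(208,332),(.0165,.0,.05)),(s,b(80,328),(-.028,0,.05))],[.47,-.205,0])
e=lambda x,y:C(x,y,292,115,6,260,0); g=lambda x,y:C(x,y,345,175,4.3,420,290)
fit([(t,e(338,45),(.13,.085,.042)),(t,e(660,105),(.13,-.085,.042)),(t,e(305,225),(.04,.085,.042)),(t,e(630,278),(.04,-.085,.042)),
 (s,g(485,413),(-.003,.025,.003)),(s,g(480,468),(-.003,-.025,.003))],[.62,-.01,0])
def c(p,x,y,w,h,k): return cv2.resize(p['color'][y:y+h,x:x+w,::-1],None,fx=k,fy=k,interpolation=cv2.INTER_CUBIC)
cv2.imwrite('pics/crop2.png',np.hstack([c(t,310,150,32,30,12),c(s,352,196,32,30,12)]))
E
```

```text
[ 0.4631 -0.1954 -0.2302] deg -13.19
[[-0.0, -0.1], [0.0, 0.3], [-0.2, -0.6], [-0.3, -1.9], [-0.1, -0.4], [0.2, 2.7], [0.4, 1.7]]
[ 0.5947  0.0109 -0.1884] deg -10.8
[[0.0, 1.0], [0.1, 0.2], [0.3, -0.9], [0.1, -0.4], [-0.6, 0.1], [0.3, -0.8]]
```

View pics/crop2.png

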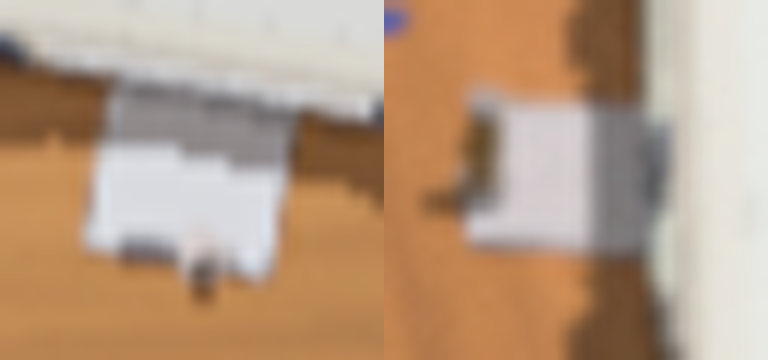

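```bash
python3 - <<'E'
from fit import *
t=shot('top');s=shot('side')
C=lambda x,y,ox,oy,k,dx=0,dy=0:((x-dx+.5)/k-.5+ox,(y-dy+.5)/k-.5+oy)
e=lambda x,y:C(x,y,292,115,6,260,0); g=lambda x,y:C(x,y,310,150,12); h=lambda x,y:C(x,y,352,196,12,384)
S=fit([(t,e(338,45),(.13,.085,.042)),(t,e(660,105),(.13,-.085,.042)),(t,e(305,225),(.04,.085,.042)),(t,e(630,278),(.04,-.085,.042)),
 (t,g(85,248),(-.003,.025,.003)),(t,g(270,278),(-.003,-.025,.003)),
 (s,h(472,92),(-.003,.025,.003)),(s,h(465,245),(-.003,-.025,.003))],[.62,-.01,0])
c,sn=np.cos(S[2]),np.sin(S[2])
def W(S,x,y,z): return [S[0]+np.cos(S[2])*x-np.sin(S[2])*y,S[1]+np.sin(S[2])*x+np.cos(S[2])*y,z]
for y in(-.01,-.005,0,.005,.01):
  q=lambda p,ox,oy,dx,z:((w2pix(p,W(S,0,y,z))[0]+.5-[ox,oy])*12-.5+[dx,0]).round()
  print(y,q(t,310,150,0,.003),q(t,310,150,0,.031),q(s,352,196,384,.003),q(s,352,196,384,.031))
k=14;out=[]
for p,ox,oy,w,hh in((t,374,184,28,40),(s,300,250,56,40)):
  im=cv2.resize(p['color'][oy:oy+hh,ox:ox+w,::-1],None,fx=k if p is t else 9,fy=k if p is t else 9,interpolation=cv2.INTER_CUBIC)[:360] if 0 else cv2.resize(p['color'][oy:oy+hh,ox:ox+w,::-1],None,fx=9,fy=9,interpolation=cv2.INTER_CUBIC)
  T=[.466,-.199,np.radians(-7)]
  for x,z,hw in((-.033,0,.017),(.033,0,.017),(.018,.05,.014),(-.03,.05,.014),(.062,.014,.009)):
    l=[tuple(((w2pix(p,W(T,x,y,z))[0]+.5-[ox,oy])*9).astype(int).tolist()) for y in(-hw,hw)]
    cv2.line(im,l[0],l[1],(0,255,0),1)
  out.append(im)
cv2.imwrite('pics/crop3.png',np.hstack(out))
E
```

```text
[ 0.5938  0.0106 -0.184 ] deg -10.54
[[-0.1, 1.4], [0.0, 0.3], [0.3, -0.5], [0.2, -0.3], [-0.1, -0.1], [-0.1, 0.0], [-0.1, 0.2], [0.4, -0.7]]
-0.01 [215. 258.] [214. 242.] [482. 194.] [489. 108.]
-0.005 [197. 255.] [195. 239.] [483. 180.] [489.  94.]
0 [178. 252.] [176. 236.] [483. 165.] [489.  80.]
0.005 [160. 249.] [157. 233.] [483. 151.] [489.  66.]
0.01 [141. 245.] [138. 230.] [483. 137.] [489.  52.]
```

View pics/crop3.png

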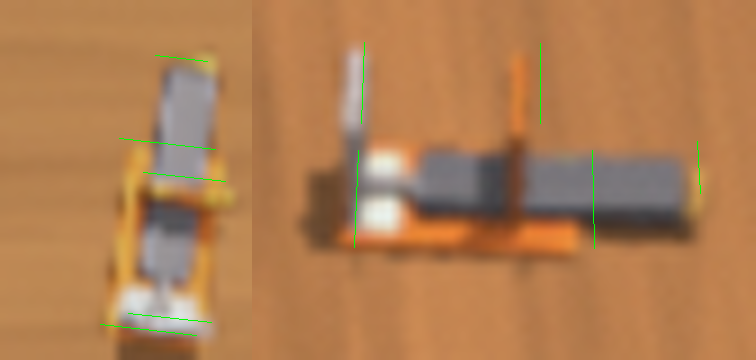

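Stud at about y = -8 mm in the splint frame (slot at 0.594, 0.011, yaw -10.5°). The tag is at about (0.4625, -0.200), yaw -7°. Moving towards it now.

Emit:
send_rows(rows="0 0 78 -384 -304 0 1;0 0 78 -384 -304 0 1;0 0 78 -384 -304 0 1;0 0 78 -384 -304 0 1;0 0 78 -384 -304 0 1;0 0 78 -384 -304 0 1;0 0 78 -384 -304 0 1;0 0 78 -384 -304 0 1", grip_force=20)

```text
time: 2.1
eef_pos: [0.4864, 0.2202, 0.2538]
tcp_rot: [0.752, 0.659, 0.0, 0.0]
contact_force: [0.2, 0.6, -0.0]
opening: 0.999
finger_force: 0.0
```

```bash
cat >> h.py <<'E'
from scipy.spatial.transform import Rotation as R
def to(xyz,ang):  # tool-y heading ang deg
    s=ctrl.get_state();r=R.from_quat(s['tcp_rot']);print('t',s['time'],'pos',s['eef_pos'].round(4),'F',s['contact_force'].round(2),'op',s['opening'])
    y=r.as_matrix()[:,1];h=np.degrees(np.arctan2(y[1],y[0]));print('heading',h.round(2),'turn z',-(ang-h),'tilt',r.as_matrix()[:,2].round(4))
    print('shift mm',(r.inv().apply(np.array(xyz)-s['eef_pos'])*1000).round(1))
E
python3 -c "
from h import *
print(ctrl.nose_length);to([.4565,-.1993,.13],-7.5)"
```

```text
0.022
t 2.1 pos [0.4864 0.2202 0.2538] F [ 0.21  0.63 -0.01] op 0.998684860072
heading -7.61 turn z -0.10756939198558069 tilt [ 1.1e-03  2.0e-04 -1.0e+00]
shift mm [-419.8   25.7  123.6]
```

Emit:
send_rows(rows="0 0 0 -420 26 124 1;0 0 0 -420 26 124 1;0 0 0 -420 26 124 1;0 0 0 -420 26 124 1;0 0 0 -420 26 124 1;0 0 0 -420 26 124 1;0 0 0 -420 26 124 1;0 0 0 -420 26 124 1")

```text
time: 3.1
eef_pos: [0.4561, -0.2008, 0.1284]
tcp_rot: [0.753, 0.658, -0.0, -0.001]
contact_force: [-0.3, 1.0, 0.1]
opening: 1.0
finger_force: 0.0
```

```bash
python3 -c "
from h import *
to([.4565,-.1993,.042],-7.5)
p=shot('side')
q=w2pix(p,[[.4565,-.1993,.02]])[0].astype(int)
a=p['color'][q[1]-60:q[1]+40,q[0]-60:q[0]+60,::-1]
t=shot('top');b=t['color'][170:230,360:424,::-1]
to([.4565,-.1993,.042],-7.5)
cv2.imwrite('pics/c4.png',cv2.resize(a,None,fx=5,fy=5,interpolation=cv2.INTER_CUBIC))"
```

```text
t 3.1 pos [ 0.4561 -0.2008  0.1284] F [-0.32  1.    0.09] op 0.9999121353882376
heading -7.74 turn z -0.24162846205514033 tilt [-1.4e-03  5.0e-04 -1.0e+00]
shift mm [ 1.5  0.4 86.4]
t 3.2 pos [ 0.4568 -0.1979  0.1292] F [0.   0.41 0.34] op 1.0015317668074293
heading -7.52 turn z -0.018153498313413508 tilt [-4.e-04  7.e-04 -1.e+00]
shift mm [-1.4 -0.1 87.2]
```

View pics/c4.png

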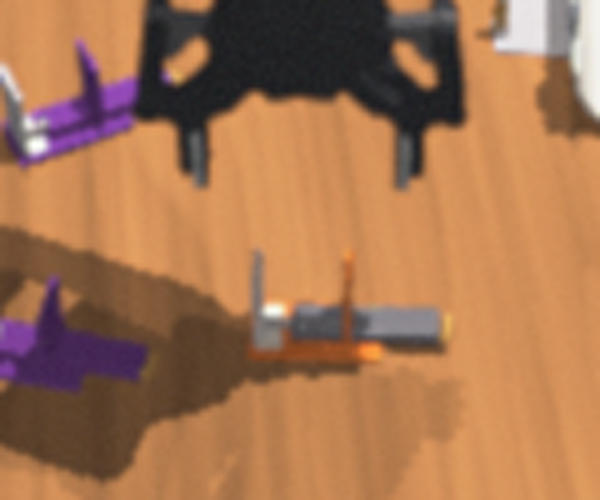

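Fingers centre on the plates (200/405 against 258/348 in the crop). I descend with the fingers partly closed to stay clear of the purple tag.

Emit:
send_rows(rows="0 0 0 0 0 40 0.6;0 0 0 0 0 75 0.6;0 0 0 0 0 87 0.6;0 0 0 0 0 87 0.6;0 0 0 0 0 87 0.3;0 0 0 0 0 87 0.1;0 0 0 0 0 87 -0.1;0 0 0 0 0 87 -0.3", grip_force=20)

```text
time: 4.2
eef_pos: [0.4601, -0.1994, 0.0456]
tcp_rot: [0.752, 0.66, 0.001, 0.004]
contact_force: [4.2, 0.1, 8.9]
opening: 0.389
finger_force: 19.4
```

Emit:
send_rows(rows="0 0 0 0 0 0 -0.5;0 0 0 0 0 0 -0.5;0 0 0 0 0 0 -0.5;0 0 0 0 0 0 -0.5")

```text
time: 4.7
eef_pos: [0.4601, -0.1994, 0.0455]
tcp_rot: [0.752, 0.66, 0.001, 0.004]
contact_force: [2.3, 1.7, 9.0]
opening: 0.39
finger_force: 19.6
```

```bash
python3 -c "
from h import *
to([.4565,-.1993,.042],-7.5)
p=shot('side')
q=w2pix(p,[[.4565,-.1993,.02]])[0].astype(int)
a=p['color'][q[1]-50:q[1]+25,q[0]-45:q[0]+45,::-1]
t=shot('top');b=t['color'][175:225,360:424,::-1]
to([.4565,-.1993,.042],-7.5)
cv2.imwrite('pics/c5.png',np.hstack([cv2.resize(x,None,fx=5,fy=5,interpolation=cv2.INTER_CUBIC)[:250] if 0 else cv2.resize(x,(380,375),interpolation=cv2.INTER_CUBIC) for x in(a,b)]))"
```

```text
t 4.7 pos [ 0.4601 -0.1994  0.0455] F [2.33 1.72 9.02] op 0.3902441383221208
heading -7.45 turn z 0.053018763410690006 tilt [ 0.0071 -0.004  -1.    ]
shift mm [-0.4 -3.6  3.5]
t 4.8 pos [ 0.4602 -0.1994  0.0456] F [3.24 0.27 9.31] op 0.39107284650641244
heading -7.45 turn z 0.051829560607565384 tilt [ 0.0071 -0.004  -1.    ]
shift mm [-0.4 -3.7  3.6]
```

View pics/c5.png

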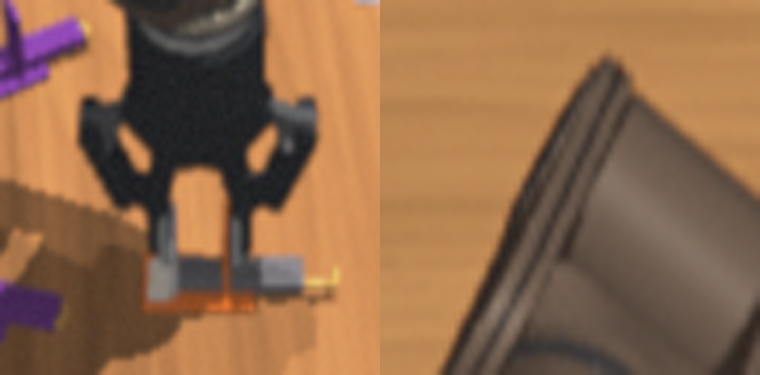

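Plunger is home (opening 33 mm) and the hook is out (brass to the right of the nose). Now I lift it slightly.

Emit:
send_rows(rows="0 0 0 0 0 -4 -0.5;0 0 0 0 0 -9 -0.5;0 0 3 0 0 -9 -0.5;0 0 3 0 0 -9 -0.5")

```text
time: 5.3
eef_pos: [0.4563, -0.1971, 0.0508]
tcp_rot: [0.768, 0.64, -0.0, -0.001]
contact_force: [0.3, -0.1, -0.5]
opening: 0.387
finger_force: 20.3
```

```bash
python3 -c "
from h import *
to([.481,.005,.050],-10.5)"
```

```text
t 5.3 pos [ 0.4563 -0.1971  0.0508] F [ 0.26 -0.12 -0.47] op 0.38736959457613496
heading -10.38 turn z 0.11842882242717323 tilt [-1.6e-03  9.0e-04 -1.0e+00]
shift mm [203.3 -12.1   0.9]
```

Emit:
send_rows(rows="0 0 0 50 -3 0 -0.5;0 0 0 100 -6 0 -0.5;0 0 0 150 -9 0 -0.5;0 0 0 190 -12 0 -0.5;0 0 0 203 -12 0 -0.5;0 0 0 203 -12 0 -0.5;0 0 0 203 -12 0 -0.5")

```text
time: 6.18
eef_pos: [0.4819, 0.0032, 0.0513]
tcp_rot: [0.769, 0.64, -0.0, 0.0]
contact_force: [-0.1, -0.0, -0.8]
opening: 0.386
finger_force: 20.3
```

```bash
python3 -c "
from h import *
to([.5938-.0678-.0047,.0106+.0126-.0256,.050],-10.5)
t=shot('top');s=shot('side')
x=t['color'][140:200,300:360,::-1];y=s['color'][180:255,310:400,::-1]
cv2.imwrite('pics/c6.png',np.hstack([cv2.resize(x,(380,380),interpolation=cv2.INTER_CUBIC),cv2.resize(y,(420,380),interpolation=cv2.INTER_CUBIC)]))
to([.5938-.0678-.0047,.0106+.0126-.0256,.050],-10.5)"
```

```text
t 6.175 pos [0.4819 0.0032 0.0513] F [-0.12 -0.04 -0.85] op 0.38631782896255706
heading -10.46 turn z 0.04237947271748155 tilt [-2.e-04 -4.e-04 -1.e+00]
shift mm [ 1.6 39.7  1.3]
t 6.275 pos [0.482  0.0031 0.0513] F [ 0.03 -0.19 -1.61] op 0.3851021809678842
heading -10.5 turn z -0.0012748628651113592 tilt [-1.e-04 -2.e-04 -1.e+00]
shift mm [ 1.7 39.7  1.3]
```

View pics/c6.png

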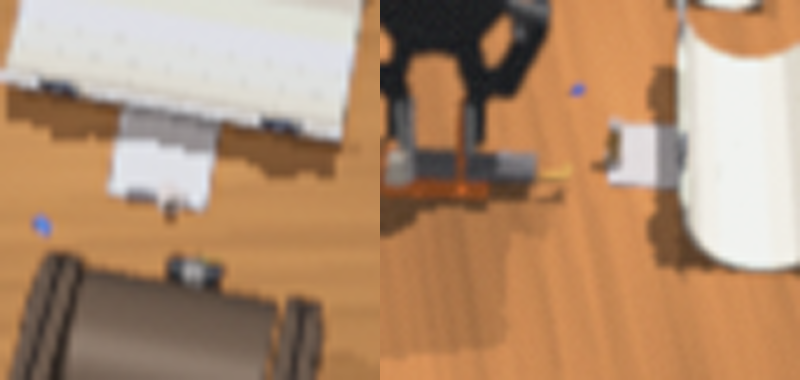

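Emit:
send_rows(rows="0 0 0 0 10 0 -0.5;0 0 0 0 20 0 -0.5;0 0 0 0 24 0 -0.5;0 0 0 0 26 0 -0.5;0 0 0 0 27 0 -0.5;0 0 0 0 27 0 -0.5")

```text
time: 7.02
eef_pos: [0.5083, -0.0005, 0.0512]
tcp_rot: [0.768, 0.64, -0.0, -0.0]
contact_force: [0.2, -1.1, -1.4]
opening: 0.39
finger_force: 20.3
```

Emit:
send_rows(rows="0 0 0 0 1.5 0 -0.5;0 0 0 0 3 0 -0.5;0 0 0 0 3 0 -0.5")

```text
time: 7.4
eef_pos: [0.5116, -0.0012, 0.0514]
tcp_rot: [0.768, 0.64, 0.0, 0.0]
contact_force: [0.5, 0.2, -0.6]
opening: 0.383
finger_force: 20.3
```

Emit:
send_rows(rows="0 0 0 0 3 0 -0.5;0 0 0 0 6 0 -0.5;0 0 0 0 9 0 -0.5;0 0 0 0 10 0 -0.5;0 0 0 0 10 0 -0.5")

```text
time: 8.02
eef_pos: [0.5213, -0.003, 0.0513]
tcp_rot: [0.768, 0.64, -0.0, -0.0]
contact_force: [-0.8, 0.4, -2.3]
opening: 0.388
finger_force: 20.3
```

```bash
python3 -c "
from h import *
to([.5938-.0678-.0047,.0106+.0126-.0256,.050],-10.5)
s=shot('side');t=shot('top')
x=t['color'][145:195,305:355,::-1];y=s['color'][190:240,330:390,::-1]
cv2.imwrite('pics/c7.png',np.hstack([cv2.resize(x,(320,320),interpolation=cv2.INTER_CUBIC),cv2.resize(y,(480,400),interpolation=cv2.INTER_CUBIC)[40:360]]))
to([.5938-.0678-.0047,.0106+.0126-.0256,.050],-10.5)"
```

```text
t 8.025 pos [ 0.5213 -0.003   0.0513] F [-0.79  0.4  -2.32] op 0.38817051415111775
heading -10.41 turn z 0.08780414182298557 tilt [-1.e-04 -0.e+00 -1.e+00]
shift mm [ 0.6 -0.1  1.3]
t 8.125 pos [ 0.5212 -0.0029  0.0512] F [-0.42 -0.12 -1.24] op 0.38464730934507885
heading -10.41 turn z 0.08965137179672489 tilt [-3.e-04  1.e-04 -1.e+00]
shift mm [0.5 0.  1.2]
```

View pics/c7.png

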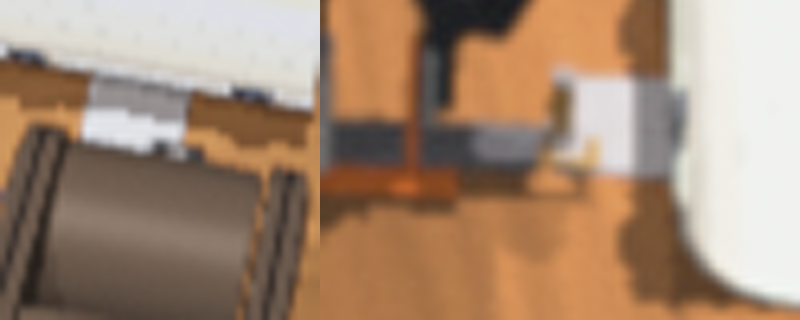

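The hook is past the stud, which sits about centred between nose (540) and barb (590). Sliding sideways.

Emit:
send_rows(rows="0 0 0 3 0 0 -0.5;0 0 0 6 0 0 -0.5;0 0 0 9 0 0 -0.5;0 0 0 11 0 0 -0.5;0 0 0 12 0 0 -0.5;0 0 0 12 0 0 -0.5")

```text
time: 8.88
eef_pos: [0.5235, 0.0089, 0.0513]
tcp_rot: [0.768, 0.64, 0.0, 0.0]
contact_force: [0.2, -0.2, -2.1]
opening: 0.384
finger_force: 20.3
```

Emit:
send_rows(rows="0 0 0 0.5 0 0 -0.5;0 0 0 1 0 0 -0.5;0 0 0 1.5 0 0 -0.5;0 0 0 2 0 0 -0.5;0 0 0 2 0 0 -0.5")

```text
time: 9.5
eef_pos: [0.5238, 0.0108, 0.0513]
tcp_rot: [0.768, 0.64, -0.0, -0.0]
contact_force: [-0.3, -0.9, -0.2]
opening: 0.392
finger_force: 20.3
```

Emit:
send_rows(rows="0 0 0 0.5 0 0 -0.5;0 0 0 1 0 0 -0.5;0 0 0 1 0 0 -0.5")

```text
time: 9.88
eef_pos: [0.524, 0.0118, 0.0513]
tcp_rot: [0.768, 0.64, 0.0, -0.0]
contact_force: [-0.3, -0.2, -1.5]
opening: 0.385
finger_force: 20.3
```

Emit:
send_rows(rows="0 0 0 0.5 0 0 -0.5;0 0 0 1 0 0 -0.5;0 0 0 1 0 0 -0.5")

```text
time: 10.25
eef_pos: [0.5242, 0.0128, 0.0513]
tcp_rot: [0.768, 0.64, -0.0, 0.0]
contact_force: [-0.1, -0.4, -0.7]
opening: 0.385
finger_force: 20.3
```

Emit:
send_rows(rows="0 0 0 0.5 0 0 -0.5;0 0 0 1 0 0 -0.5;0 0 0 1 0 0 -0.5")

```text
time: 10.62
eef_pos: [0.5244, 0.0138, 0.0513]
tcp_rot: [0.768, 0.64, 0.0, 0.0]
contact_force: [0.1, 0.2, -1.3]
opening: 0.382
finger_force: 20.3
```

Emit:
send_rows(rows="0 0 0 0.5 0 0 -0.5;0 0 0 1 0 0 -0.5;0 0 0 1 0 0 -0.5")

```text
time: 11.0
eef_pos: [0.5245, 0.0148, 0.0513]
tcp_rot: [0.768, 0.64, -0.0, -0.0]
contact_force: [-0.1, 0.3, -0.8]
opening: 0.385
finger_force: 20.3
```

Emit:
send_rows(rows="0 0 0 0.5 0 0 -0.5;0 0 0 1 0 0 -0.5;0 0 0 1 0 0 -0.5")

```text
time: 11.38
eef_pos: [0.5247, 0.0157, 0.0513]
tcp_rot: [0.768, 0.64, -0.0, -0.0]
contact_force: [0.1, 0.5, -0.6]
opening: 0.384
finger_force: 20.3
```

Emit:
send_rows(rows="0 0 0 0.5 0 0 -0.5;0 0 0 1 0 0 -0.5;0 0 0 1 0 0 -0.5")

```text
time: 11.75
eef_pos: [0.5249, 0.0168, 0.0514]
tcp_rot: [0.768, 0.64, 0.0, 0.0]
contact_force: [0.2, -0.1, -1.4]
opening: 0.388
finger_force: 20.3
```

Emit:
send_rows(rows="0 0 0 0.5 0 0 -0.5;0 0 0 1 0 0 -0.5;0 0 0 1 0 0 -0.5")

```text
time: 12.12
eef_pos: [0.5251, 0.0177, 0.0513]
tcp_rot: [0.768, 0.64, 0.0, 0.0]
contact_force: [0.5, 0.4, -1.6]
opening: 0.386
finger_force: 20.3
```

```bash
python3 -c "
from h import *
s=shot('side','s8.png')
y=s['color'][190:240,330:390,::-1]
cv2.imwrite('pics/c8.png',cv2.resize(y,(780,600),interpolation=cv2.INTER_CUBIC))
to([.5938-.0678-.0047,.0106+.0126-.0256,.050],-10.5)"
```

```text
t 12.175 pos [0.5251 0.0177 0.0513] F [-1.12 -0.69 -0.87] op 0.3876723448936597
heading -10.41 turn z 0.09188119434713471 tilt [ 0. -0. -1.]
shift mm [-20.5  -0.1   1.3]
```

View pics/c8.png

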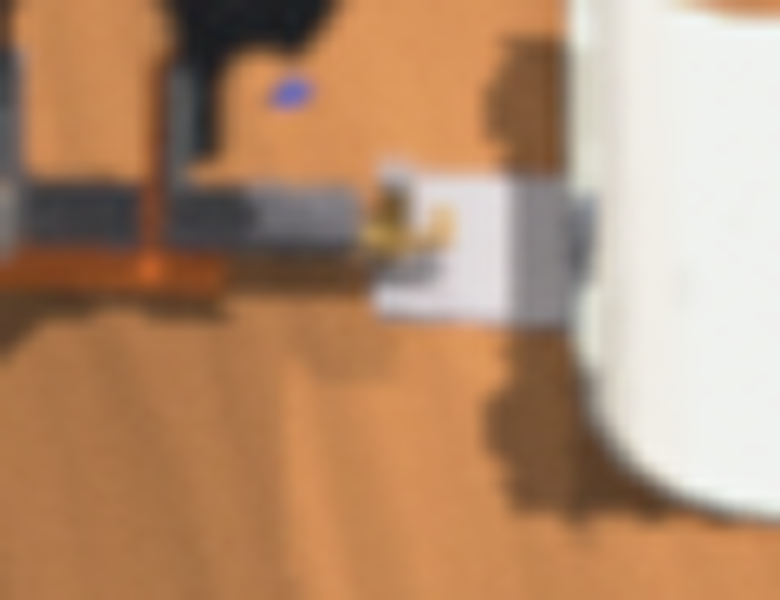

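The stud (395,200) is inside the hook, with the nose at 360, the barb at 440 and the shank just in front of it. I keep feeling for contact.

Emit:
send_rows(rows="0 0 0 0.5 0 0 -0.5;0 0 0 1 0 0 -0.5;0 0 0 1 0 0 -0.5")

```text
time: 12.55
eef_pos: [0.5253, 0.0187, 0.0514]
tcp_rot: [0.768, 0.64, 0.0, 0.0]
contact_force: [0.1, 0.2, 0.1]
opening: 0.386
finger_force: 20.3
```

Emit:
send_rows(rows="0 0 0 0.5 0 0 -0.5;0 0 0 1 0 0 -0.5;0 0 0 1 0 0 -0.5")

```text
time: 12.92
eef_pos: [0.5254, 0.0194, 0.0513]
tcp_rot: [0.768, 0.64, -0.0, 0.0]
contact_force: [0.6, -2.0, -1.2]
opening: 0.39
finger_force: 20.4
```

Emit:
send_rows(rows="0 0 0 0.4 0 0 -0.5;0 0 0 0.4 0 0 -0.5")

```text
time: 13.18
eef_pos: [0.5254, 0.0197, 0.0513]
tcp_rot: [0.768, 0.64, -0.0, 0.0]
contact_force: [-0.9, -4.3, -1.7]
opening: 0.386
finger_force: 20.4
```

Emit:
send_rows(rows="0 0 0 0 0 0 -0.5")

```text
time: 13.3
eef_pos: [0.5255, 0.0197, 0.0513]
tcp_rot: [0.768, 0.64, -0.0, 0.0]
contact_force: [-1.1, -3.7, -0.6]
opening: 0.384
finger_force: 20.4
```

Contact confirmed at about 3.7 N and held. I ease off a little and lower to the bench.

Emit:
send_rows(rows="0 0 0 -0.8 0 0 -0.5;0 0 0 -0.8 0 2 -0.5;0 0 0 -0.8 0 4 -0.5;0 0 0 -0.8 0 5 -0.5;0 0 0 -0.8 0 5 -0.5")

```text
time: 13.92
eef_pos: [0.5253, 0.0194, 0.0461]
tcp_rot: [0.768, 0.64, -0.0, -0.0]
contact_force: [-0.1, -2.0, -1.1]
opening: 0.386
finger_force: 20.1
```

Emit:
send_rows(rows="0 0 0 0 0 0.5 -0.5;0 0 0 0 0 1 -0.5;0 0 0 0 0 1 -0.5")

```text
time: 14.3
eef_pos: [0.5254, 0.0193, 0.0456]
tcp_rot: [0.768, 0.64, -0.0, -0.0]
contact_force: [-1.4, -1.7, 2.3]
opening: 0.388
finger_force: 21.6
```

Emit:
send_rows(rows="0 0 0 0 0 0 -0.2;0 0 0 0 0 0 -0.17;0 0 0 0 0 0 -0.14;0 0 0 0 0 0 -0.11;0 0 0 0 0 0 -0.08;0 0 0 0 0 0 -0.05;0 0 0 0 0 0 -0.02;0 0 0 0 0 0 0.02")

```text
time: 15.3
eef_pos: [0.5251, 0.0194, 0.0453]
tcp_rot: [0.768, 0.64, -0.0, -0.0]
contact_force: [-1.7, 0.5, -0.3]
opening: 0.509
finger_force: 0.8
```

Emit:
send_rows(rows="0 0 0 0 0 0 0.06;0 0 0 0 0 0 0.12;0 0 0 0 0 0 0.2;0 0 0 0 0 0 0.3;0 0 0 0 0 0 0.4;0 0 0 0 0 0 0.5;0 0 0 0 0 0 0.5")

```text
time: 16.18
eef_pos: [0.5254, 0.0192, 0.0453]
tcp_rot: [0.768, 0.64, 0.0, 0.0]
contact_force: [0.2, -0.2, -0.4]
opening: 0.75
finger_force: 0.0
```

```bash
python3 -c "
from h import *
to([.525,.0193,.150],-10.5)
s=shot('side','s9.png')
for t in('tag','tag_plates','tag_nose','tag_hook'):
  for r in ctrl.look_for(s,t)[:5]: print(t,round(r['p'],2),c2w(s,r['position']).round(3))"
```

```text
t 16.175 pos [0.5254 0.0192 0.0453] F [ 0.15 -0.21 -0.38] op 0.7504327821523632
heading -10.41 turn z 0.08800585436467578 tilt [ 0. -0. -1.]
shift mm [  -0.    -0.4 -104.7]
tag 0.89 [0.542 0.009 0.014]
tag 0.77 [ 0.348 -0.044  0.011]
tag_plates 0.79 [ 0.352 -0.051  0.013]
tag_plates 0.7 [0.534 0.006 0.011]
tag_plates 0.57 [ 0.323 -0.202  0.011]
tag_nose 0.91 [ 0.348 -0.05   0.011]
tag_nose 0.64 [0.543 0.006 0.008]
tag_nose 0.59 [ 0.327 -0.205  0.015]
tag_hook 0.63 [ 0.291 -0.191  0.022]
tag_hook 0.53 [0.503 0.008 0.021]
tag_hook 0.39 [ 0.315 -0.049  0.024]
```

Emit:
send_rows(rows="0 0 0 0 0 -10 0.5;0 0 0 0 0 -30 0.5;0 0 0 0 0 -70 0.5;0 0 0 0 0 -120 0.5;0 0 0 0 0 -160 0.5;0 0 0 0 0 -180 0.5;0 0 0 0 0 -180 0.5;0 0 0 0 0 -180 0.5")

```text
time: 17.42
eef_pos: [0.5247, 0.0194, 0.2243]
tcp_rot: [0.768, 0.64, -0.001, -0.001]
contact_force: [-0.6, 0.4, -0.8]
opening: 0.747
finger_force: 0.0
```

```bash
python3 - <<'E'
from h import *
s=shot('side','s10.png')
c=s['color'];hsv=cv2.cvtColor(c,cv2.COLOR_RGB2HSV)
# expected model clipped: nose at splint x=-4, y~-4mm
yaw=np.radians(-10.5);S=np.array([.5938,.0106])
e=np.array([np.cos(yaw),np.sin(yaw)]);n=np.array([-e[1],e[0]])
O=S-e*.066-n*.0036
for nm,x,y,z in(('fingerplate top',.0165,0,.049),('plunger top',-.022,0,.049),('nose near low',.062,-.009,.006),('base front near',.033,-.017,0),('base rear near',-.033,-.017,0),('stud top',.066,0,.031)):
    print(nm,w2pix(s,[*(O+e*x+n*y),z])[0].round(1))
R0,C0=185,318
g=c[R0:235,C0:370].astype(int);orange=(g[...,0]-g[...,1]>95)&(g[...,2]<60)
for i in range(0,50): print(R0+i,''.join('O' if orange[i,j] else ('w' if g[i,j].min()>125 else ('g' if (g[i,j].max()-g[i,j].min())<30 else '.')) for j in range(52)))
print(ctrl.get_state()['contact_force'])
E
```

```text
fingerplate top [343.  197.6]
plunger top [329.4 197.1]
nose near low [358.4 211.5]
base front near [348.1 214.5]
base rear near [325.2 213.5]
stud top [360.3 203. ]
185 ....................................................
186 ....................................................
187 ....................................................
188 ....................................................
189 ....................................................
190 ....................................................
191 ....................................................
192 ....................................................
193 ....................................................
194 ....................................................
195 ...........ww.......................................
196 ..........www.....................w.................
197 ...........ww....................g..................
198 ...........w........................................
199 ....................................................
200 ....................................................
201 ..................
[... 1253 characters left out ...]
...................................
224 ....................................................
225 ....................................................
226 ....................................................
227 ....................................................
228 ....................................................
229 ....................................................
230 ....................................................
231 ....................................................
232 ....................................................
233 ....................................................
234 ....................................................
[-0.35961848  0.47073485  0.19714958]
```

The side picture matches the clipped pose: plunger plate top at column 329 (expected 329.4), finger plate at 343, nose at 358. Handing in.

```bash
python3 -c "
from plant import ctrl
print(ctrl.sign_off())"
```

```text
the job is handed in; nothing more can be done
None
```

I clipped the orange tag onto the stud of the largest splint, left it flat and straight on the bench, and handed the job in at about 17.5 s; no verdict came back, but the last side picture matched the clipped pose, with the plunger held at about 6 mm.

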